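# Park the port cover and put the white reference tile on the colorimeter

## Task

Get the colorimeter ready for its white calibration: swing the sprung dust cover aside on its pin until its catch holds it open by itself, then lift the white reference tile out of the wooden case, where only its short ends can be gripped. The nest over the measuring port leaves room for fingers only at the tile's long sides, so stand the tile on the bench, let go and take it again that way, then set it gently, not dropped, upright and fully down in the nest and let go. Leave the grey and green tiles in the case and do not knock the other things about.

Things in the scene. Friction and masses are not known exactly. Their poses are not given: they have to be found in the camera images.
- colorimeter: Benchtop colorimeter, fixed, light grey, 186 x 170 mm (its x, y); origin under its centre on the bench, x to its back, y to its left, z up. Dark level deck 62 mm above the bench; behind x = +23 mm a display housing rises, 92 mm above the bench at its front edge, up to 108 mm at the back. Deck fittings (pivot hub, block of the spring catch) stand up to 17 mm above the deck
- nest (a point): Centre of the floor (58 mm above the bench) of the nest: a pocket in the deck, 53 mm along x by 31 mm along y (axes as the colorimeter's), 4 mm deep, round port in its floor. A tile fits with its length along x, either way round, 1.5 mm play. The display housing rises 30 mm in +x of the centre: no room for a finger at that end; the long sides are free once the cover is parked
- dust_cover (a joint): Angle (rad) of the cover about its upright pin: 0 shut, growing anticlockwise seen from above (knob first goes to the front, -x). A spring shuts it (2 N at the knob at 1.8 rad). From 1.3 rad a stud on its tail meets the spring catch; about 6 N at the knob drives it past the peak at 1.57 rad; then it stays by itself at about 1.77 rad (stop at 2.0). Let go earlier, it snaps shut
- cover_knob (a point): Middle of the upright round black knob on the cover's free end: 14 mm across, from 67 to 93 mm above the bench, on the 4 mm thick aluminium cover plate, 85 mm from the pin's axis; it moves with the cover
- cover_pin (a point): Foot, on the deck, of the upright pin about which the cover swings; its 12 mm high hub (20 mm across) stands 56 mm in -y of the nest centre. The catch's block, 15 mm high, lies 39 to 63 mm further in -y
- tile_case: Open wooden case, fixed, 66 x 114 mm (its x, y), origin under its centre, z up. Three bays in a row along y (-35, 0, +35 mm), 56 x 32 mm, floor 4 mm, hold the tiles with their length along x. Side walls (30 mm high) and partitions (26 mm) leave no room for fingers on the long sides; the end walls at x = -30 and +30 mm are only 9 mm high and 5 mm thick
- white_tile: The white reference tile: black block 50 x 28 x 26 mm (its x, y, z), 80 g, with a white rectangle on top and a white stripe round its foot; origin at the centre of its underside, z up
- grey_tile: The same block marked grey; stays in the case
- green_tile: The same block marked dark green; stays in the case
- dropper_bottle: Brown glass dropper bottle, 33 mm across, 79 mm high, loose, origin under its centre, behind the case
- marker: Red and white felt marker lying on the bench, 139 mm long, 17 mm thick, loose, origin under its middle, behind the case. The bench in front of the case and of the colorimeter (towards the robot) is clear
There are look-alikes about, which are no part of the job. Leave any purple or red look-alike of the white_tile alone.

How it is judged (in metres and radians):
On the way, in this order (a step that is already met when the one before it is completed fails the run):
1. the dust cover has been swung past its catch (value of joint dust_cover above 1.65 rad), for 0.2 s.
2. the white tile stands on the bench, out of the case and let go (horizontal distance between white_tile and tile_case above 0.06 m and height (world z) of white_tile below 0.03 m and contact force between white_tile and the fingers below 0.05 N and linear speed of white_tile below 0.02 m/s), for 0.2 s.
At the end, for the whole second after the job is handed in: The dust cover stays in its catch (beyond 1.65 rad) by itself; the white tile lies upright and at rest on the floor of the nest (its underside within 2.5 mm of the floor, within 4 mm of the centre, square to it); the grey and green tiles are down in the case (value of joint dust_cover above 1.65 rad and horizontal distance between white_tile and nest below 0.004 m and z of white_tile in the frame of nest below 0.0025 m and angle between white_tile's own z axis and vertical below 0.08 rad and angle between the x axis of white_tile and the x axis of nest, either way round below 0.12 rad and linear speed of white_tile below 0.02 m/s and horizontal distance between each of grey_tile, green_tile and tile_case below 0.05 m and z of each of grey_tile, green_tile in the frame of tile_case below 0.01 m); the robot touches nothing.
It fails at once if the white tile is rammed on the colorimeter (more than 60 N) (contact force between white_tile and colorimeter above 60 N).
It fails at once if the white tile is dropped into the nest (it reaches it faster than 0.35 m/s) (horizontal distance between white_tile and nest below 0.03 m and z of white_tile in the frame of nest below 0.012 m and linear speed of white_tile above 0.35 m/s).
It fails at once if the grey or green tile is taken out of the case (distance of any of grey_tile, green_tile from where it was at the start of the episode above 0.03 m).
It fails at once if the dropper bottle or the marker is knocked away (more than 40 mm) (distance of any of dropper_bottle, marker from where it was at the start of the episode above 0.04 m).
It also fails if it takes over 72 s, if anything falls off the work surface, if the arm or the gripper's body presses on something with over 40 N, if the wrist force passes 120 N, or if a joint passes its speed limit or range.

## Robot

A 6-joint arm with a two-finger parallel gripper is mounted at the origin on a cart in front of the work surface, level with it; the furniture and walls round the work are solid. World frame = base frame: x ahead of the robot, y to its left, z up, the work surface at z = 0. Lengths are in mm, angles in rad, forces in N, time in s.
With the tool pointing down it reaches from about 350 to 775 mm from the base axis. Payload 7.3 kg.
Tool frame: the origin (TCP) lies midway between the tips of the shut fingers; the grasp point (between the pads) lies 19 mm behind it (bot.grip_depth is the distance from the TCP to the grasp point, in mm); z points along the fingers, x is the direction in which the jaws open and shut, and the axes are right-handed (so a half turn about z gives the same grasp; the last joint's range is limited). The gripper opens to 92 mm and grips with 3 to 60 N. Pads are 19 mm wide; open, the fingers measure 130 mm over their backs; the gripper's body (75 mm by 190 mm) begins 47 mm behind the grasp point.
Start: joints at [-1.391, 0.342, 1.524, -0, 1.275, -0.146], TCP at [168.058, -497.395, 226.741] pointing down, gripper open.
Joint ranges: [-2.53, 2.53], [-0.77, 2.02], [0.04, 2.7], [-1, 4.14], [0.28, 2.66], [-3.11, 3.11]. Speed limits (rad/s): [2.57, 2.57, 3.14, 3.14, 3.14, 3.14].

## Interface

Orientations are given as [roll, pitch, yaw] about the fixed x, y, z axes, in that order (R = Rz(yaw) Ry(pitch) Rx(roll)).
In Python, from plant import bot gives the robot as it stands. The module is installed in compiled form; this text tells all that it offers.
- The arm moves only by the shell command python3 -m inch 'ROWS'. ROWS is JSON, a list that holds one entry, the list of rows, each a list of 7 numbers: the shift along the tool's x, y, z each as a share of 0.2 m, from -1 to 1, then the turn, a rotation vector about the tool's x, y, z each as a share of 45 degrees, from -1 to 1, then the closure, from -1 (fully open) to 1 (shut), so that 0 is half open. A call has exactly 10 rows; each row is the pose to reach, as a shift and turn from the pose commanded when the call began, along the tool's axes at that moment; what a row does not reach only later rows make up. A row lasts 1/8 s, in which the tool goes at most 62.5 mm and 10.7 degrees, less where a joint would pass 70% of its speed; a pose out of reach is approached as far as the arm can. A call with a number of a shift or a turn outside -1 to 1 is refused whole. A call with a gripper value outside its range is refused whole. The fingers move at their own pace and stop on an object; the grip force is fixed at half the most. Time passes only in rows, so rows that repeat a pose let the fingers close, or fill a call up. It gives the time, the measured TCP pose, the force and the opening at its end, in the units of the state.
- bot.get_obs(): the state, without advancing time (a new reading comes with each control period).
- bot.capture(name): name is "scene" or "top" or "wrist"; returns the picture (480x640x3 uint8, red, green, blue); there is no depth.
- bot.camera_params(name): a dict with "fx", "fy", "cx", "cy" (pixels), "R" (3x3) and "t" (3): a world point X has camera coordinates R X + t; the wrist camera has in their place "T_tool_cam" (4x4, takes a point from camera to tool coordinates, whose origin is the TCP and whose axes are the tool frame's). Camera axes: x right, y down, z forward; pixel columns grow to the right and rows downward; lengths in mm; the calibration is good to about 2 mm. A picture is of the moment at which its call begins: read the wrist's pose just before it. camera_params takes no time and is no camera call.
- bot.close_job(): hands the job in, once; it reports no verdict.
The state is a dict: "time": time; "joint_positions": joint angles; "dq": joint speeds; "tau": joint torques, N m; "tool_pos": TCP position; "tcp_rot": TCP orientation; "contact_force": force on the tool from outside, world axes, zero at the start; "moment": the same for the moment, N m; "grip_width": finger opening in mm.
Only numpy, scipy, OpenCV 4.12 (cv2) and the standard library are available. Lean on these libraries where they do the work, as an engineer would, in place of code of your own. Each camera call takes 0.05 s, during which the arm holds its last target.

## Working session

There is one attempt and no reset: what is moved stays moved. The work goes in short steps, Python scripts to look and compute and a shell command to move; the robot and the scene stay as the last step left them, time stands still between calls to the robot, and variables do not carry over. Pictures are saved under pics/ and viewed, and the job is handed in when it is done.

```bash
mkdir -p pics
python3 - <<'E'
from plant import bot
import cv2,numpy as np
o=bot.get_obs();print(o)
for n in("scene","top","wrist"):
    im=bot.capture(n);cv2.imwrite(f"pics/{n}0.png",im[:,:,::-1])
    print(n,{k:np.round(v,3).tolist() for k,v in bot.camera_params(n).items()})
print(bot.grip_depth)
E
```

```text
{'time': 0.0, 'joint_positions': array([-1.39100306e+00,  3.42727725e-01,  1.52503355e+00,  7.69040654e-06,
        1.27541669e+00, -1.46034613e-01]), 'dq': array([-0.0002716 ,  0.00099588, -0.00085152, -0.00044511,  0.00046272,
        0.00046175]), 'tau': array([-2.66489078e-03, -4.31247640e+01, -2.44207907e+01,  7.16361590e-02,
        5.58827980e-02, -1.12232040e-04]), 'tool_pos': array([ 167.97902339, -496.95730849,  226.03661213]), 'tcp_rot': array([-3.14135469e+00,  1.56736556e-03, -1.24497050e+00]), 'contact_force': array([ 0.179508  , -0.36808277, -0.20525975]), 'moment': array([-0.03245459, -0.00525499,  0.0110172 ]), 'grip_width': 91.93941288740555}
scene {'fx': 601.423, 'fy': 601.423, 'cx': 323.248, 'cy': 236.085, 'R': [[0.496, -0.868, 0.014], [-0.364, -0.223, -0.904], [0.788, 0.444, -0.426]], 't': [-478.824, 210.497, 630.683]}
top {'fx': 468.893, 'fy': 468.893, 'cx': 322.931, 'cy': 235.172, 'R': [[-0.007, -0.999, -0.034], [-0.981, 0.013, -0.194], [0.194, 0.032, -0.98]], 't': [-195.714, 571.661, 888.973]}
wrist {'fx': 372.811, 'fy': 372.811, 'cx': 315.896, 'cy': 243.99, 'T_tool_cam': [[1.0, 0.0, -0.0, -0.97], [-0.0, 0.965, 0.261, -69.442], [0.0, -0.261, 0.965, -157.214], [0.0, 0.0, 0.0, 1.0]]}
18.8
```

View pics/scene0.png

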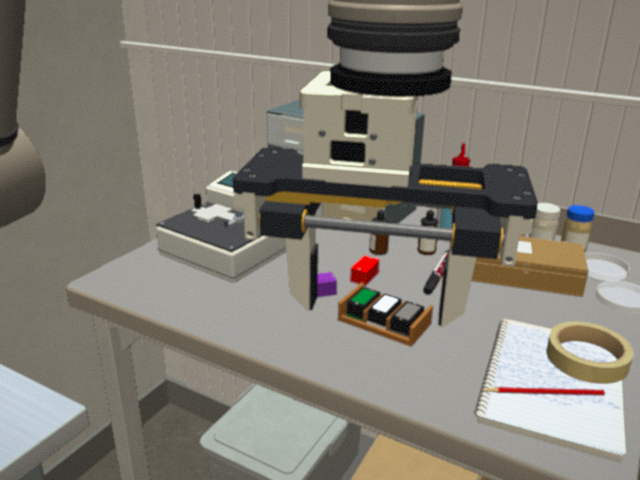

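View pics/top0.png

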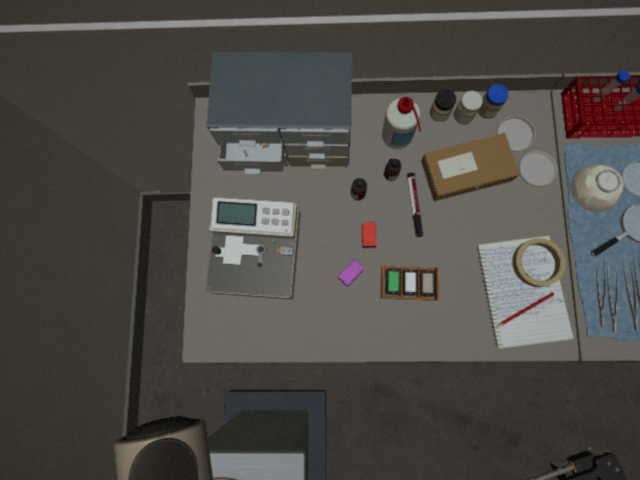

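View pics/wrist0.png

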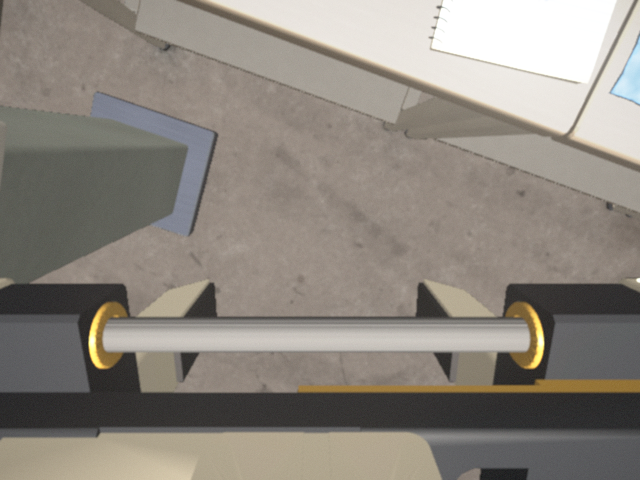

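Top view: the colorimeter is at about (253,248), with its cross-shaped cover at (238,250). The wooden case is at (410,283), holding green (393,282), white (410,283) and grey (428,284). Loose purple (350,272) and red (369,235) look-alikes are outside the case. Next I'll enlarge.

```bash
cat > h.py <<'E'
import numpy as np,cv2
from plant import bot
from scipy.spatial.transform import Rotation as Ro
def ray(cam,uv,z,T=None):
    p=bot.camera_params(cam)
    d=np.array([(uv[0]-p['cx'])/p['fx'],(uv[1]-p['cy'])/p['fy'],1.])
    if cam=='wrist':
        M=T@np.array(p['T_tool_cam']); o=M[:3,3]; d=M[:3,:3]@d
    else:
        R=np.array(p['R']);o=-R.T@np.array(p['t']);d=R.T@d
    return o+d*(z-o[2])/d[2]
def proj(cam,X,T=None):
    p=bot.camera_params(cam); X=np.asarray(X,float)
    if cam=='wrist':
        M=np.linalg.inv(T@np.array(p['T_tool_cam'])); c=M[:3,:3]@X+M[:3,3]
    else: c=np.array(p['R'])@X+np.array(p['t'])
    return np.array([p['cx']+p['fx']*c[0]/c[2],p['cy']+p['fy']*c[1]/c[2]])
def toolT(o=None):
    o=o or bot.get_obs(); T=np.eye(4);T[:3,:3]=Ro.from_euler('xyz',o['tcp_rot']).as_matrix();T[:3,3]=o['tool_pos'];return T
def rows(P,rpy,T0=None):
    "shift and turn shares from pose T0 to world pos P, rpy"
    T0=toolT() if T0 is None else T0
    d=T0[:3,:3].T@(np.array(P)-T0[:3,3])/200
    w=(Ro.from_matrix(T0[:3,:3]).inv()*Ro.from_euler('xyz',rpy)).as_rotvec()/np.radians(45)
    return np.round(np.r_[d,w],3).tolist()
E
python3 - <<'E'
from h import *
im=cv2.imread('pics/top0.png')
a=cv2.resize(im[190:305,200:310],None,fx=5,fy=5,interpolation=cv2.INTER_CUBIC)
cv2.imwrite('pics/c1.png',np.clip(a*1.6,0,255).astype('uint8'))
a=cv2.resize(im[255:310,335:445],None,fx=7,fy=7,interpolation=cv2.INTER_CUBIC)
cv2.imwrite('pics/c2.png',np.clip(a*1.6,0,255).astype('uint8'))
for uv in [(190,200),(187,360),(577,360)]: print(uv,ray('top',uv,0))
for uv in [(217,250),(261,250)]: print(uv,ray('top',uv,90))
print(ray('top',(410,283),30))
E
```

```text
(190, 200) [662.02144726  89.02554006   0.        ]
(187, 360) [324.78448598  78.80458656   0.        ]
(577, 360) [ 321.06761396 -701.77957565    0.        ]
(217, 250) [535.83816527   1.96010819  90.        ]
(261, 250) [534.7692916  -83.38199924  90.        ]
[ 474.0188364  -374.74576455   30.        ]
```

View pics/c1.png

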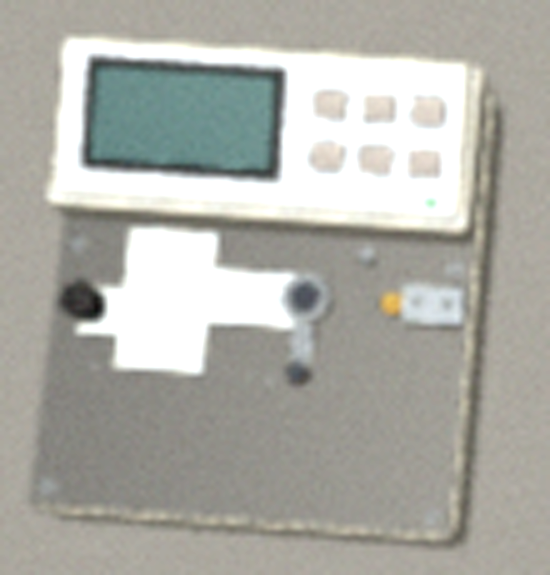

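View pics/c2.png

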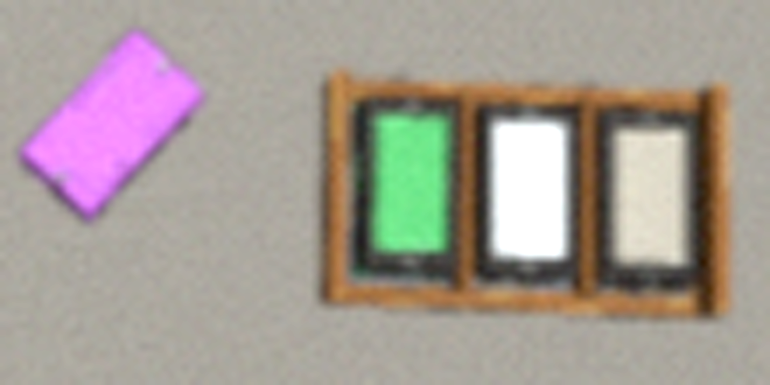

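White candidates: the middle tile in the case (410,283) has a black block with a white rectangle, so it is the one meant. The right one (428,284) is beige/grey, the left is green, and purple and red are outside. Next I'll compute the colorimeter pose.

Run:
```python
from h import *
f=lambda c:(200+c[0]/5,190+c[1]/5)
k=ray('top',f((82,300)),91);p=ray('top',f((303,297)),74)
fl=ray('top',f((40,507)),62);fr=ray('top',f((460,538)),62)
hl=ray('top',f((50,203)),92);hr=ray('top',f((468,228)),92)
print('knob',k,'pin',p,np.linalg.norm((k-p)[:2]),'yaw',np.arctan2(*(k-p)[[1,0]])-np.pi/2)
for a,b in((fl,fr),(hl,hr)): d=a-b;print(a,b,np.linalg.norm(d),np.arctan2(d[1],d[0])-np.pi/2)
print(proj('scene',[k[0],k[1],93]),proj('scene',[k[0],k[1],67]))
# tile
im=cv2.imread('pics/top0.png');g=im.min(axis=2).copy();m=np.zeros_like(g);m[265:300,400:420]=(g[265:300,400:420]>130)*255
c=max(cv2.findContours(m,0,2)[0],key=cv2.contourArea);r=cv2.minAreaRect(c);print(r)
q=[ray('top',v,30) for v in cv2.boxPoints(r)];print(np.round(q,1),np.mean(q,axis=0))
```

```text
knob [535.68440355   2.86286886  91.        ] pin [538.64478826 -79.89765499  74.        ] 82.81345414245612 yaw 0.03575524795756935
[458.61733817  24.0464673   62.        ] [ 445.06224665 -140.94033389   62.        ] 165.54269864343348 -0.08197452892248047
[573.86768035  16.56481407  92.        ] [ 561.75440127 -146.30456759   92.        ] 163.31921813775213 -0.07423751380866239
[196.36494878 195.11261764] [197.51984444 209.34526847]
((410.5, 282.0), (18.0, 9.0), 90.0)
[[ 494.2 -367.6   30. ]
 [ 494.  -385.6   30. ]
 [ 458.  -384.    30. ]
 [ 458.1 -366.1   30. ]] [ 476.07810791 -375.82823918   30.        ]
```

Run:
```python
from h import *
print(rows([450,-50,200],[np.pi,0,-1.649]))
T=toolT();
```

```text
[-1.666, -2.051, 0.133, 0.0, 0.001, 0.514]
```

```bash
python3 -m inch '[[[-0.2,-0.24,0,0,0,0,-1],[-0.4,-0.48,0.03,0,0,0,-1],[-0.6,-0.72,0.06,0,0,0,-1],[-0.83,-1,0.06,0,0,0,-1],[-0.83,-1,0.06,0,0,0,-1],[-0.83,-1,0.06,0,0,0,-1],[-0.83,-1,0.06,0,0,0,-1],[-0.83,-1,0.06,0,0,0,-1],[-0.83,-1,0.06,0,0,0,-1],[-0.83,-1,0.06,0,0,0,-1]]]'
python3 -m inch '[[[-0.2,-0.24,0,0,0,0.1,-1],[-0.4,-0.48,0.03,0,0,0.2,-1],[-0.6,-0.72,0.06,0,0,0.4,-1],[-0.83,-1,0.06,0,0,0.51,-1],[-0.83,-1,0.06,0,0,0.51,-1],[-0.83,-1,0.06,0,0,0.51,0],[-0.83,-1,0.06,0,0,0.51,0],[-0.83,-1,0.06,0,0,0.51,0],[-0.83,-1,0.06,0,0,0.51,0],[-0.83,-1,0.06,0,0,0.51,0]]]'
python3 - <<'E'
from h import *
o=bot.get_obs();im=bot.capture('wrist');cv2.imwrite('pics/w1.png',im[:,:,::-1]);np.save('T1.npy',toolT(o));print(o['time'],o['tool_pos'],o['tcp_rot'],o['dq'].max(),o['grip_width'],o['contact_force'])
E
```

```text
time: 1.4
tool_pos: [304.2, -276.5, 214.7]
tcp_rot: [3.142, 0.0, -1.246]
contact_force: [0.5, -0.5, 0.4]
grip_width: 91.9
time: 2.65
tool_pos: [440.6, -55.3, 202.8]
tcp_rot: [-3.141, -0.0, -1.646]
contact_force: [0.0, -0.1, -0.3]
grip_width: 48.1
2.65 [440.64407408 -55.28049615 202.78425509] [-3.14141997e+00 -1.67750519e-04 -1.64639874e+00] 0.003949031694820084 48.09896663917035 [ 0.0059099  -0.13265731 -0.31005979]
```

View pics/w1.png

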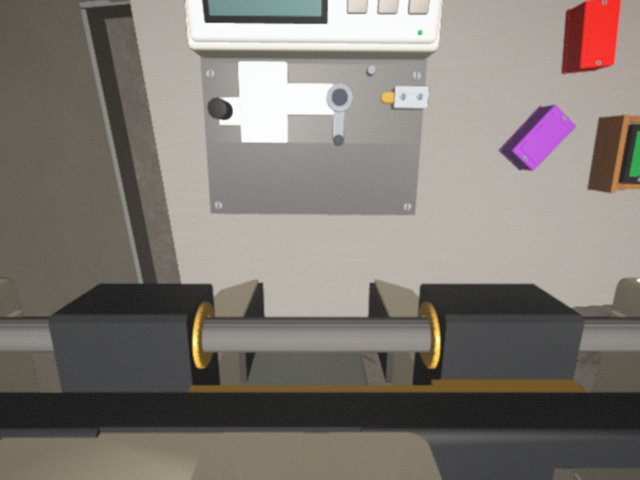

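Run:
```python
from h import *
im=cv2.imread('pics/w1.png')
cv2.imwrite('pics/c3.png',cv2.resize(im[40:225,190:445],None,fx=3,fy=3,interpolation=cv2.INTER_CUBIC))
```

```text
(no output)
```

View pics/c3.png

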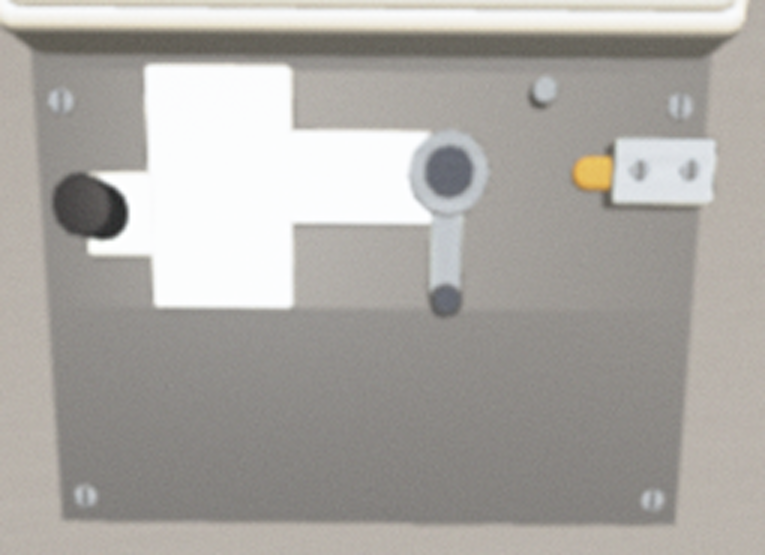

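Run:
```python
from h import *
T=np.load('T1.npy')
f=lambda c,z:ray('wrist',(190+c[0]/3,40+c[1]/3),z,T)
k=f((86,203),93);kb=f((104,211),68);p=f((449,172),75)
S=[f(c,62) for c in [(60,100),(680,105),(85,495),(652,500)]]
print(k,kb,p,'d',np.linalg.norm((k-p)[:2]),'ang',np.arctan2(k[1]-p[1],k[0]-p[0])-np.pi/2)
for s in S:print(s)
print(np.mean(S,axis=0))
yaw=lambda a,b:np.arctan2(a[1]-b[1],a[0]-b[0])-np.pi/2
print(yaw(S[0],S[1]),yaw(S[2],S[3]))
print('front',f((63,519),62),f((675,523),62),yaw(f((63,519),62),f((675,523),62)))
print('hous',f((35,33),92),f((720,36),92))
b=[f(c,67) for c in [(145,65),(293,65),(153,308),(294,308)]];print('plate',np.round(b,1),np.mean(b,axis=0))
b=f((660,172),77);print('block',b,yaw(p,b))
```

```text
[537.60553605   3.94332292  93.        ] [538.0514084    5.74823929  68.        ] [539.89595506 -79.12688566  75.        ] d 83.10177839746387 ang 0.027565103161165228
[564.9998676   14.29362452  62.        ]
[ 552.40653776 -137.5551414    62.        ]
[467.57824637  22.18154659  62.        ]
[ 454.76797795 -129.57137513   62.        ]
[509.93815742 -57.66283635  62.        ]
-0.08274401349875449 -0.08421564016263927
front [461.55039484  29.0391003   62.        ] [ 448.01945469 -135.69721114   62.        ] -0.08195299426244906
hous [573.16573531  10.26129796  92.        ] [ 561.34795017 -138.48288464   92.        ]
plate [[570.2  -8.4  67. ]
 [567.5 -43.8  67. ]
 [514.2  -3.2  67. ]
 [511.6 -38.7  67. ]] [540.88273358 -23.52013541  67.        ]
block [ 535.92180228 -128.84222887   77.        ] -0.07976853309248177
```

Wrist view: knob top (219,108), pin hub (340,97), catch block (410,97), deck screws (210,73), (417,75), (218,205), (407,207). This gives colorimeter yaw ≈ -0.083, knob at (538,5) and pin at (540,-79). I'll grip the knob with the jaws along colorimeter y.

Run:
```python
from h import *
for z in (120,71): print(rows([538,5,z],[np.pi,0,-1.65]))
```

```text
[-0.337, -0.462, 0.414, -0.0, -0.0, 0.005]
[-0.337, -0.462, 0.659, -0.0, -0.0, 0.005]
```

```bash
python3 -m inch '[[[-0.2,-0.25,0.1,0,0,0,0],[-0.337,-0.462,0.3,0,0,0,0],[-0.337,-0.462,0.4,0,0,0,0],[-0.337,-0.462,0.5,0,0,0,0],[-0.337,-0.462,0.6,0,0,0,0],[-0.337,-0.462,0.659,0,0,0,0],[-0.337,-0.462,0.659,0,0,0,0],[-0.337,-0.462,0.659,0,0,0,1],[-0.337,-0.462,0.659,0,0,0,1],[-0.337,-0.462,0.659,0,0,0,1]]]'
python3 - <<'E'
from h import *
o=bot.get_obs();im=bot.capture('wrist');cv2.imwrite('pics/w2.png',im[:,:,::-1]);print(o['time'],o['tool_pos'],o['tcp_rot'],o['grip_width'],o['contact_force'])
im=bot.capture('scene');cv2.imwrite('pics/s2.png',cv2.resize(im[100:300,100:360,::-1],None,fx=3,fy=3))
E
```

```text
time: 3.95
tool_pos: [538.2, 5.4, 71.5]
tcp_rot: [-3.141, -0.0, -1.646]
contact_force: [0.2, -0.3, 0.0]
grip_width: 20.7
3.95 [538.2461646    5.42745396  71.45458683] [-3.14050313e+00 -1.33206827e-04 -1.64555060e+00] 20.693012237518072 [ 0.18485056 -0.28663363  0.03148264]
```

View pics/s2.png

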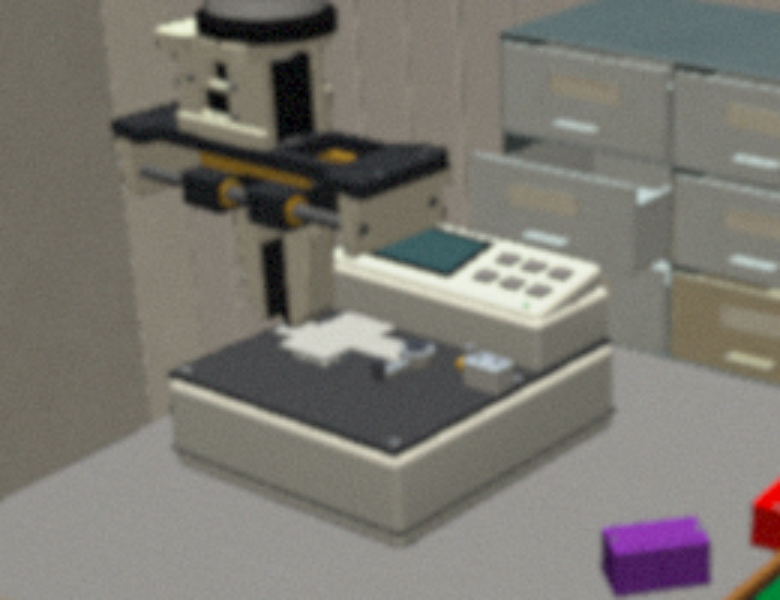

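The fingers are straddling the knob and still closing. Next I'll compute the arc.

Run:
```python
from h import *
T=toolT();P=np.array([539.9,-79.1]);v=T[:2,3]-P;r=np.hypot(*v);a=np.arctan2(v[1],v[0]);print(r,a)
for q in np.r_[np.arange(0.1,1.05,.1)[:],1.15,1.3,1.45,1.6,1.75,1.88,1.92]:
    print(round(q,2),rows([P[0]+r*np.cos(a+q),P[1]+r*np.sin(a+q),T[2,3]],[-3.1415,0,-1.6456],T)[:3])
```

```text
83.82301447887326 1.5916182410363047
0.1 [0.006, 0.041, -0.0]
0.2 [0.016, 0.082, -0.0]
0.3 [0.03, 0.122, -0.0]
0.4 [0.048, 0.159, -0.0]
0.5 [0.07, 0.195, -0.0]
0.6 [0.095, 0.229, -0.0]
0.7 [0.124, 0.259, -0.0]
0.8 [0.155, 0.287, -0.0]
0.9 [0.189, 0.312, 0.0]
1.0 [0.225, 0.333, 0.0]
1.15 [0.283, 0.357, 0.0]
1.3 [0.344, 0.373, 0.0]
1.45 [0.406, 0.379, 0.0]
1.6 [0.469, 0.376, 0.0]
1.75 [0.531, 0.364, 0.0]
1.88 [0.582, 0.346, 0.001]
1.92 [0.597, 0.339, 0.001]
```

```bash
python3 -m inch '[[[0,0,0,0,0,0,1],[0,0,0,0,0,0,1],[0,0,0,0,0,0,1],[0.006,0.041,0,0,0,0,1],[0.016,0.082,0,0,0,0,1],[0.03,0.122,0,0,0,0,1],[0.048,0.159,0,0,0,0,1],[0.07,0.195,0,0,0,0,1],[0.095,0.229,0,0,0,0,1],[0.124,0.259,0,0,0,0,1]]]'
python3 - <<'E'
from h import *
o=bot.get_obs();im=bot.capture('wrist');cv2.imwrite('pics/w3.png',im[:,:,::-1]);print(o['time'],o['tool_pos'],o['tcp_rot'],o['grip_width'],o['contact_force'])
im=bot.capture('scene');cv2.imwrite('pics/s3.png',cv2.resize(im[100:300,100:360,::-1],None,fx=3,fy=3))
E
```

```text
time: 5.3
tool_pos: [483.0, -14.3, 71.0]
tcp_rot: [3.14, 0.002, -1.646]
contact_force: [0.9, 7.1, 5.9]
grip_width: 13.0
5.3 [483.00908422 -14.28975962  71.02506714] [ 3.13957947e+00  1.89866913e-03 -1.64557802e+00] 12.985183672995989 [0.94983714 7.11970617 5.91105162]
```

View pics/s3.png

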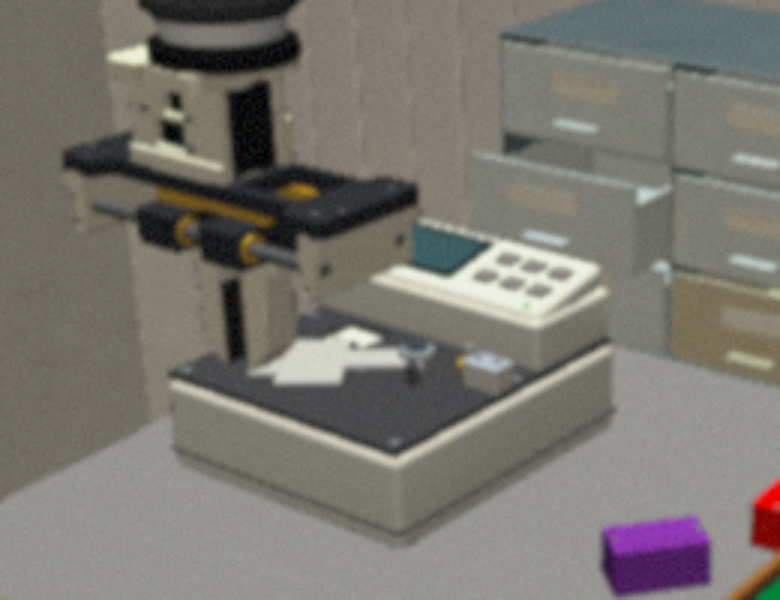

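The cover is following the grip. I'll continue the arc past the catch.

```bash
python3 -m inch '[[[0.031,0.028,0,0,0,0,1],[0.065,0.053,0,0,0,0,1],[0.101,0.074,0,0,0,0,1],[0.159,0.098,0,0,0,0,1],[0.22,0.114,0,0,0,0,1],[0.282,0.12,0,0,0,0,1],[0.345,0.117,0,0,0,0,1],[0.407,0.105,0,0,0,0,1],[0.458,0.087,0,0,0,0,1],[0.458,0.087,0,0,0,0,1]]]'
python3 - <<'E'
from h import *
o=bot.get_obs();print(o['time'],o['tool_pos'],o['tcp_rot'],o['grip_width'],o['contact_force'])
im=bot.capture('scene');cv2.imwrite('pics/s4.png',cv2.resize(im[100:300,100:360,::-1],None,fx=3,fy=3))
E
```

```text
time: 6.65
tool_pos: [457.9, -105.0, 70.6]
tcp_rot: [3.137, 0.002, -1.646]
contact_force: [-2.6, 2.9, 6.9]
grip_width: 13.1
6.65 [ 457.86165206 -105.00363936   70.59125209] [ 3.13676390e+00  1.62155171e-03 -1.64629419e+00] 13.13901510096056 [-2.6392672   2.89578031  6.91313751]
```

View pics/s4.png

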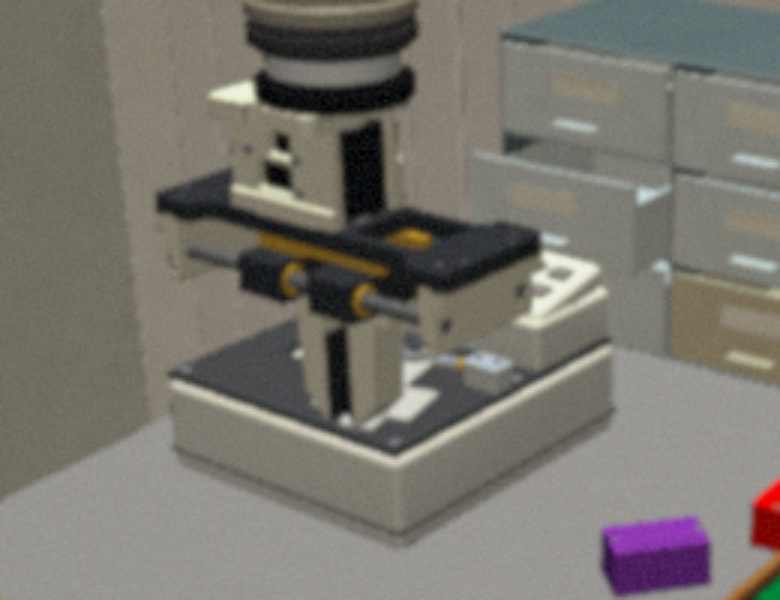

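```bash
python3 -m inch '[[[0,0,0,0,0,0,1],[0,0,0,0,0,0,0],[0,0,0,0,0,0,0],[0,0,0,0,0,0,0],[0,0,-0.1,0,0,0,0],[0,0,-0.25,0,0,0,0],[-0.1,0.05,-0.5,0,0,0,-1],[-0.24,0.1,-0.65,0,0,0,-1],[-0.24,0.1,-0.65,0,0,0,-1],[-0.24,0.1,-0.65,0,0,0,-1]]]'
python3 - <<'E'
from h import *
o=bot.get_obs();im=bot.capture('wrist');cv2.imwrite('pics/w5.png',im[:,:,::-1]);np.save('T5.npy',toolT(o));print(o['time'],o['tool_pos'],o['tcp_rot'],o['dq'].max(),o['grip_width'],o['contact_force'])
cv2.imwrite('pics/c5.png',cv2.resize(im[40:225,190:445,::-1],None,fx=3,fy=3,interpolation=cv2.INTER_CUBIC))
E
```

```text
time: 7.95
tool_pos: [443.7, -56.4, 200.2]
tcp_rot: [3.141, -0.0, -1.645]
contact_force: [-0.1, 0.5, 0.8]
grip_width: 81.1
7.95 [443.6749856  -56.35133312 200.21570619] [ 3.14088618e+00 -3.00199441e-04 -1.64521481e+00] 0.019928353726175085 81.11300911493005 [-0.10897443  0.51728012  0.8253989 ]
```

View pics/c5.png

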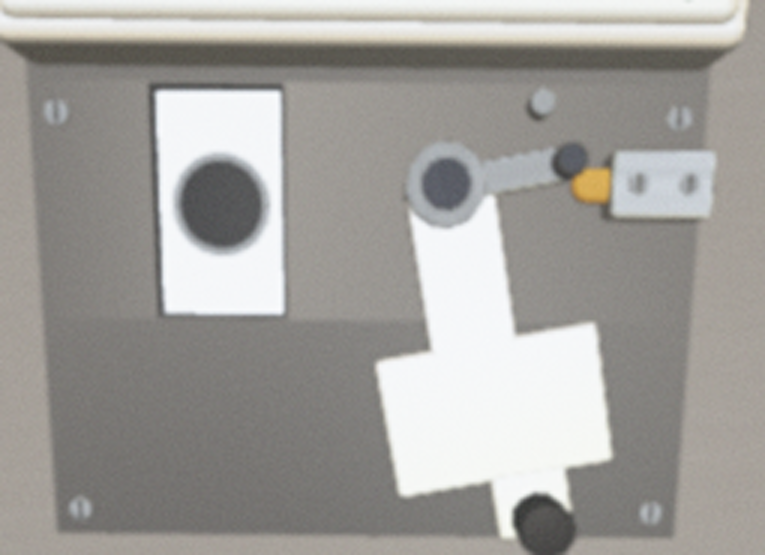

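The cover is parked with its tail stud past the orange catch. The nest is visible at crop (151..285, 86..315), i.e. image ≈(240..285, 69..145). Next I'll measure its centre, then go to the case.

Run:
```python
from h import *
T=np.load('T5.npy')
im=cv2.imread('pics/w5.png')
g=im[40:225,190:445].min(axis=2);m=np.uint8(g>150)*255;m[:,110:]=0;m[:22]=0;m[:,:45]=0
c=np.vstack([x for x in cv2.findContours(m,0,2)[0] if cv2.contourArea(x)>30]);r=cv2.minAreaRect(c);print(r)
for z in(58,62):
    q=np.array([ray('wrist',v+[190,40],z,T) for v in cv2.boxPoints(r)]);print(np.round(q,1).tolist(),q.mean(0))
    print([np.linalg.norm(q[i]-q[i-1]) for i in range(4)])
h=cv2.approxPolyDP(cv2.convexHull(c),4,True)[:,0];print(h.tolist())
f=lambda c,z:ray('wrist',(190+c[0]/3,40+c[1]/3),z,T)
for z in(58,62):
    b=np.array([f(c,z) for c in [(151,86),(282,86),(161,315),(285,315)]]);print(np.round(b,1).tolist(),b.mean(0))
S=[f(c,62) for c in [(56,112),(680,118),(80,508),(651,513)]];print(np.round(S,1).tolist(),np.mean(S,0))
print('port',f((221,203),58),'pin',f((446,184),75))
print(rows([420,-376,180],[np.pi,0,-1.65]),rows([420,-376,180],[np.pi,0,-np.pi/2]))
```

```text
((77.0, 106.0), (156.0, 64.0), 90.0)
[[570.3, -5.2, 58.0], [566.8, -52.3, 58.0], [449.7, -42.2, 58.0], [453.6, 10.1, 58.0]] [510.10624974 -22.41095849  58.        ]
[np.float64(117.69994231432757), np.float64(47.20406756344735), np.float64(117.52256179151931), np.float64(52.48575772513274)]
[[569.5, -6.0, 62.0], [566.1, -52.4, 62.0], [450.6, -42.5, 62.0], [454.4, 9.2, 62.0]] [510.14160314 -22.92301804  62.        ]
[np.float64(116.12736061363725), np.float64(46.573376915781765), np.float64(115.95235006110033), np.float64(51.784498739593204)]
[[109, 184], [45, 184], [52, 30], [109, 32]]
[[569.6, -9.1, 58.0], [567.2, -41.2, 58.0], [515.3, -4.8, 58.0], [512.9, -36.8, 58.0]] [541.23451345 -22.96717071  58.        ]
[[568.8, -9.8, 62.0], [566.4, -41.5, 62.0], [515.3, -5.5, 62.0], [512.9, -37.1, 62.0]] [540.85396403 -23.47179875  62.        ]
[[564.7, 14.1, 62.0], [552.1, -137.8, 62.0], [467.4, 22.2, 62.0], [454.7, -129.7, 62.0]] [509.73949651 -57.8029308   62.        ]
port [541.30533397 -23.27120311  58.        ] pin [539.95697761 -79.04635991  75.        ]
[1.602, -0.003, 0.099, 0.002, 0.0, 0.005] [1.602, -0.003, 0.099, 0.002, 0.0, -0.096]
```

Nest centre is about (541.2,-23.2), and the edge line and port centre agree. Next I'll move over to the case and turn the jaws along its x.

```bash
python3 -m inch '[[[0.2,0,0,0,0,-0.1,-1],[0.4,0,0,0,0,-0.3,-1],[0.6,0,0,0,0,-0.5,-1],[0.8,0,0,0,0,-0.7,-1],[0.95,0,0,0,0,-0.9,-1],[0.95,0,0,0,0,-1,-1],[0.95,0,0,0,0,-1,-1],[0.95,0,0,0,0,-1,-1],[0.95,0,0,0,0,-1,-1],[0.95,0,0,0,0,-1,-1]]]'
python3 - <<'E'
from h import *
print(rows([474,-440,190],[np.pi,0,-0.02]))
E
```

```text
time: 9.25
tool_pos: [429.8, -245.3, 200.9]
tcp_rot: [3.142, -0.0, -0.86]
contact_force: [-0.7, -0.1, -0.1]
grip_width: 92.1
[0.882, 0.467, 0.055, 0.0, -0.0, -1.07]
```

```bash
python3 -m inch '[[[0.2,0.1,0,0,0,-0.1,-1],[0.4,0.2,0,0,0,-0.3,-1],[0.6,0.3,0,0,0,-0.5,-1],[0.8,0.45,0.05,0,0,-0.7,-1],[0.88,0.467,0.05,0,0,-0.9,-1],[0.88,0.467,0.05,0,0,-1,-1],[0.88,0.467,0.05,0,0,-1,-0.4],[0.88,0.467,0.05,0,0,-1,-0.4],[0.88,0.467,0.05,0,0,-1,-0.4],[0.88,0.467,0.05,0,0,-1,-0.4]]]'
python3 - <<'E'
from h import *
o=bot.get_obs();im=bot.capture('wrist');cv2.imwrite('pics/w6.png',im[:,:,::-1]);np.save('T6.npy',toolT(o));print(o['time'],o['tool_pos'],o['tcp_rot'],o['dq'].max(),o['grip_width'],o['contact_force'])
print([proj('wrist',[474,-376,30],toolT(o))])
E
```

```text
time: 10.5
tool_pos: [473.8, -439.7, 191.1]
tcp_rot: [3.141, -0.0, -0.075]
contact_force: [-0.0, -0.8, -0.1]
grip_width: 64.5
10.5 [ 473.76220317 -439.70387883  191.1314976 ] [ 3.14131945e+00 -2.02019835e-04 -7.50233228e-02] 0.0011212218584962402 64.49272031888206 [-0.03012845 -0.80863648 -0.06292362]
[array([311.65202182, 152.26474893])]
```

View pics/w6.png

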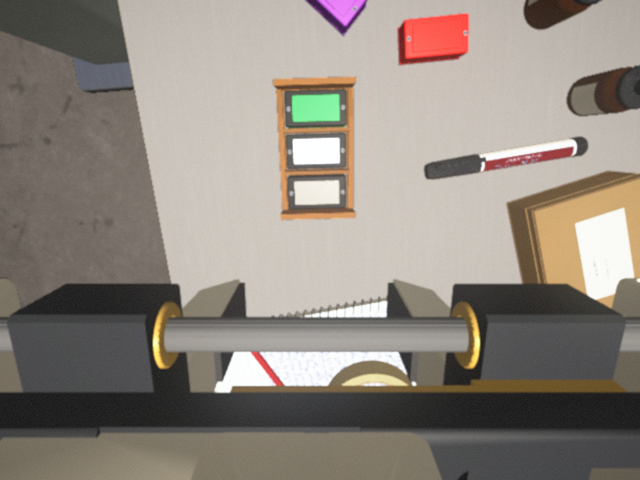

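Run:
```python
from h import *
T=np.load('T6.npy')
im=cv2.imread('pics/w6.png')
cv2.imwrite('pics/c6.png',cv2.resize(im[70:225,265:370],None,fx=5,fy=3.8,interpolation=cv2.INTER_CUBIC))
g=im.min(axis=2)
m=np.zeros_like(g);m[125:175,280:355]=(g[125:175,280:355]>215)*255
c=max(cv2.findContours(m,0,2)[0],key=cv2.contourArea);r=cv2.minAreaRect(c);print(r)
q=np.array([ray('wrist',v,30,T) for v in cv2.boxPoints(r)]);print(np.round(q,1).tolist(),q.mean(0))
# case outline: brown mask
hsv=cv2.cvtColor(im,cv2.COLOR_BGR2HSV);b=np.zeros_like(g);s=(slice(70,225),slice(265,365))
b[s]=((hsv[s][...,0]<22)&(hsv[s][...,1]>110)&(hsv[s][...,2]>60))*255
n,l,st,_=cv2.connectedComponentsWithStats(b);print(st[1:][st[1:,4]>30])
```

```text
((316.0, 150.5), (25.0, 46.0), 90.0)
[[459.6, -363.5, 30.0], [497.3, -366.3, 30.0], [496.1, -386.4, 30.0], [457.8, -383.5, 30.0]] [ 477.69479245 -374.93816761   30.        ]
[[ 274   77   82  142 3391]]
```

View pics/c6.png

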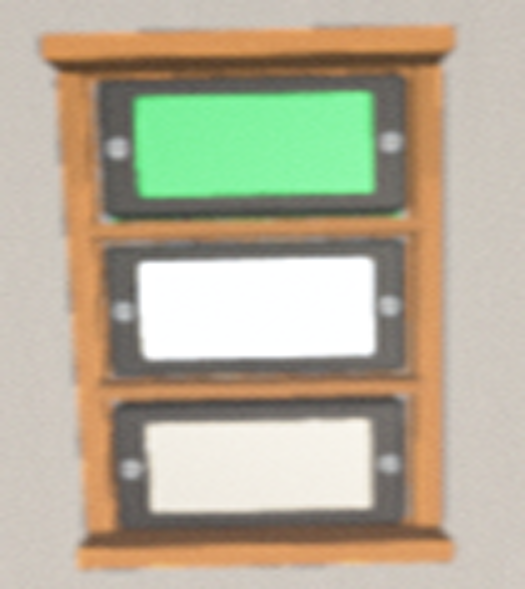

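The middle tile carries the white rectangle, at image (316,151), and it is clearly whiter than the grey below it. Next I'll get yaw and centre from the rivets and corners.

Run:
```python
from h import *
T=np.load('T6.npy')
f=lambda c,z:ray('wrist',(265+c[0]/5,70+c[1]/3.8),z,T)
yaw=lambda a,b:np.arctan2(b[1]-a[1],b[0]-a[0])
a,b=f((123,312),30),f((390,306),30);print(a,b,(a+b)/2,yaw(a,b))
q=np.array([f(c,30) for c in[(100,243),(408,236),(113,377),(405,372)]]);print(np.round(q,1).tolist(),q.mean(0),yaw(q[0],q[1]),yaw(q[2],q[3]))
for p in ([(134,95),(376,91),(140,197),(376,194)],[(137,262),(375,257),(142,358),(375,353)],[(148,425),(374,418),(150,513),(373,509)]):
    q=np.array([f(c,30) for c in p]);print(q.mean(0),yaw(q[0],q[1]),yaw(q[2],q[3]))
w=[f(c,9) for c in[(70,100),(85,530),(430,80),(430,520)]];print(yaw(w[0],w[1])+np.pi/2,yaw(w[2],w[3])+np.pi/2, np.mean(w,0))
for z in(60,13): print(rows([477.5,-375.3,z],[np.pi,0,-0.06],T))
```

```text
[ 455.77354731 -374.50668514   30.        ] [ 500.00259737 -376.54409361   30.        ] [ 477.88807234 -375.52538937   30.        ] -0.046032396761472166
[[453.4, -359.8, 30.0], [503.8, -362.2, 30.0], [452.8, -388.3, 30.0], [501.7, -390.8, 30.0]] [ 477.91004324 -375.27510182   30.        ] -0.04608949093223107 -0.05257415640659206
[ 480.41006091 -341.8282461    30.        ] -0.054484131351191754 -0.058857896877604766
[ 478.03428285 -375.30511217   30.        ] -0.0481545284840929 -0.04707670333828707
[ 476.14470611 -409.82568405   30.        ] -0.03433085770190774 -0.05088008846725238
-0.07219088727059231 -0.05021087520588319 [ 477.26011178 -377.47354996    9.        ]
[-0.006, -0.323, 0.656, 0.0, -0.0, -0.019]
[-0.006, -0.323, 0.891, 0.0, -0.0, -0.019]
```

```bash
python3 -m inch '[[[-0.006,-0.2,0.1,0,0,-0.03,-0.4],[-0.006,-0.323,0.3,0,0,-0.03,-0.4],[-0.006,-0.323,0.5,0,0,-0.03,-0.4],[-0.006,-0.323,0.65,0,0,-0.03,-0.4],[-0.006,-0.323,0.75,0,0,-0.03,-0.4],[-0.006,-0.323,0.82,0,0,-0.03,-0.4],[-0.006,-0.323,0.87,0,0,-0.03,-0.4],[-0.006,-0.323,0.891,0,0,-0.03,-0.4],[-0.006,-0.323,0.891,0,0,-0.03,-0.4],[-0.006,-0.323,0.891,0,0,-0.03,-0.4]]]'
python3 - <<'E'
from h import *
o=bot.get_obs();print(o['time'],o['tool_pos'],o['tcp_rot'],o['grip_width'],o['contact_force'])
im=bot.capture('scene');cv2.imwrite('pics/s7.png',cv2.resize(im[160:360,280:500,::-1],None,fx=3,fy=3))
E
```

```text
time: 11.8
tool_pos: [477.6, -375.7, 13.4]
tcp_rot: [3.141, -0.001, -0.051]
contact_force: [-0.8, -0.4, -0.2]
grip_width: 64.0
11.8 [ 477.63762897 -375.72022854   13.39595484] [ 3.14065424e+00 -9.28497454e-04 -5.12341194e-02] 63.98034390589023 [-0.81596454 -0.35564155 -0.1933336 ]
```

View pics/s7.png

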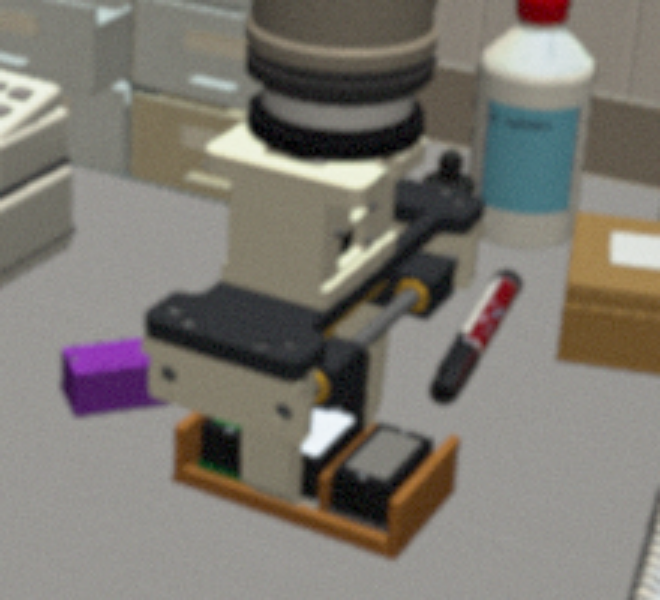

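The fingers are on the short ends of the white (middle) tile, clear of the case walls. Now I'll close and lift.

```bash
python3 -m inch '[[[0,0,0,0,0,0,1],[0,0,0,0,0,0,1],[0,0,0,0,0,0,1],[0,0,0,0,0,0,1],[0,0,0,0,0,0,1],[0,0,-0.03,0,0,0,1],[0,0,-0.08,0,0,0,1],[0,0,-0.15,0,0,0,1],[0,0,-0.25,0,0,0,1],[0,0,-0.35,0,0,0,1]]]'
python3 - <<'E'
from h import *
o=bot.get_obs();print(o['time'],o['tool_pos'],o['tcp_rot'],o['grip_width'],o['contact_force'])
im=bot.capture('scene');cv2.imwrite('pics/s8.png',cv2.resize(im[160:360,280:500,::-1],None,fx=3,fy=3))
T=toolT(o)
print(rows([400,-230,T[2,3]],[np.pi,0,T and -0.051 if 0 else -0.051],T))
E
```

```text
time: 13.1
tool_pos: [477.4, -375.5, 84.3]
tcp_rot: [3.141, -0.001, -0.051]
contact_force: [-0.9, 0.3, -0.9]
grip_width: 49.7
13.1 [ 477.41011587 -375.46734397   84.2776227 ] [ 3.14101647e+00 -5.19498165e-04 -5.12090265e-02] 49.67482449203687 [-0.8592434   0.28630328 -0.91599561]
[-0.424, -0.707, -0.001, 0.001, -0.001, -0.0]
```

View pics/s8.png

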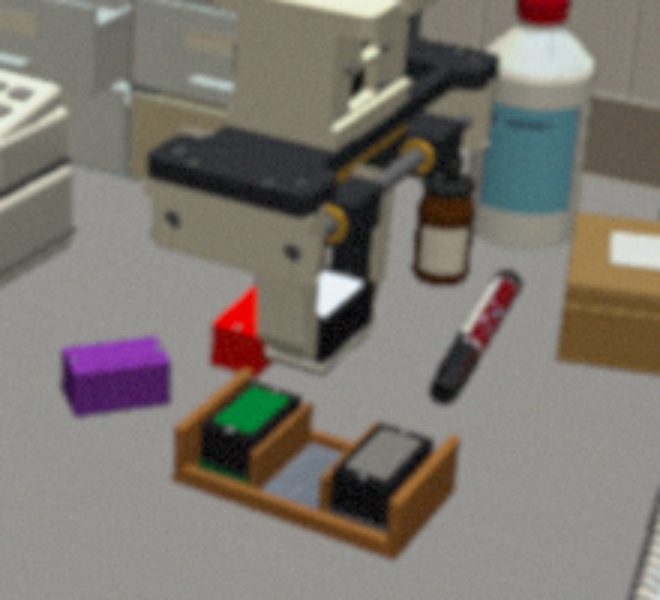

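White tile lifted cleanly; grey and green are still in the case. Next I'll stand it on the clear bench at about (400,-230).

```bash
python3 -m inch '[[[-0.1,-0.2,0,0,0,0,1],[-0.2,-0.4,0,0,0,0,1],[-0.3,-0.55,0,0,0,0,1],[-0.4,-0.68,0.05,0,0,0,1],[-0.424,-0.707,0.15,0,0,0,1],[-0.424,-0.707,0.24,0,0,0,1],[-0.424,-0.707,0.31,0,0,0,1],[-0.424,-0.707,0.345,0,0,0,1],[-0.424,-0.707,0.362,0,0,0,1],[-0.424,-0.707,0.366,0,0,0,1]]]'
python3 - <<'E'
from h import *
o=bot.get_obs();print(o['time'],o['tool_pos'],o['tcp_rot'],o['grip_width'],o['contact_force'])
E
```

```text
time: 14.4
tool_pos: [400.0, -230.0, 9.6]
tcp_rot: [3.141, -0.0, -0.051]
contact_force: [0.1, -0.3, -1.0]
grip_width: 49.6
14.4 [ 400.01967067 -229.99728573    9.60049273] [ 3.14131591e+00 -2.55931668e-04 -5.12739307e-02] 49.60904838807386 [ 0.1258907  -0.32923763 -0.97031501]
```

```bash
python3 -m inch '[[[0,0,0.001,0,0,0,1],[0,0,0.002,0,0,0,1],[0,0,0.003,0,0,0,1],[0,0,0.004,0,0,0,1],[0,0,0.004,0,0,0,1],[0,0,0.004,0,0,0,1],[0,0,0.004,0,0,0,-0.3],[0,0,0.004,0,0,0,-0.4],[0,0,0.004,0,0,0,-0.4],[0,0,0.004,0,0,0,-0.4]]]'
python3 - <<'E'
from h import *
o=bot.get_obs();print(o['time'],o['tool_pos'],o['tcp_rot'],o['grip_width'],o['contact_force'])
im=bot.capture('scene');cv2.imwrite('pics/s9.png',cv2.resize(im[160:360,220:440,::-1],None,fx=3,fy=3))
T=toolT(o)
print(rows([345,-231,130],[np.pi,0,-0.051-np.pi/4],T))
E
```

```text
time: 15.65
tool_pos: [399.9, -229.8, 8.7]
tcp_rot: [3.142, 0.0, -0.051]
contact_force: [0.2, 0.6, -0.1]
grip_width: 64.0
15.65 [ 399.87194376 -229.82024935    8.65555374] [ 3.14154671e+00  1.83692446e-05 -5.12078333e-02] 63.9654946075891 [ 0.21823297  0.60733306 -0.10590517]
[-0.274, 0.02, -0.607, 0.0, -0.0, 1.0]
```

View pics/s9.png

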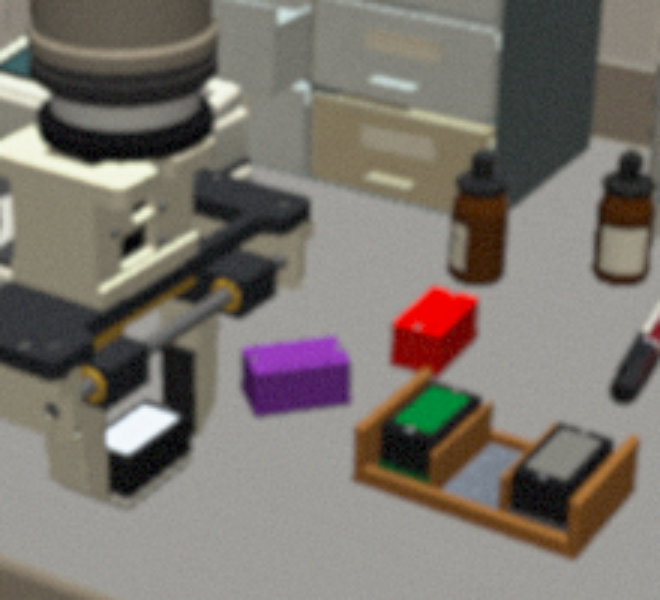

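The tile stands upright on the bench, let go. Next I'll rise, turn 90° and look before regrasping.

```bash
python3 -m inch '[[[0,0,-0.05,0,0,0,-0.4],[0,0,-0.2,0,0,0,-0.4],[0,0,-0.45,0,0,0.1,-0.4],[0,0,-0.7,0,0,0.3,-0.4],[0,0,-0.7,0,0,0.5,-0.4],[0,0,-0.7,0,0,0.7,-0.4],[0,0,-0.7,0,0,0.9,-0.4],[0,0,-0.7,0,0,1,-0.4],[0,0,-0.7,0,0,1,-0.4],[0,0,-0.7,0,0,1,-0.4]]]'
python3 - <<'E'
from h import *
print(rows([345,-231,150],[np.pi,0,-0.051-np.pi/2]))
E
```

```text
time: 16.95
tool_pos: [399.9, -229.8, 149.0]
tcp_rot: [3.142, -0.0, -0.835]
contact_force: [0.3, -0.7, -1.1]
grip_width: 64.0
[-0.18, 0.207, -0.005, -0.0, -0.0, 1.002]
```

```bash
python3 -m inch '[[[-0.1,0.1,0,0,0,0.2,-0.4],[-0.18,0.207,0,0,0,0.4,-0.4],[-0.18,0.207,0,0,0,0.6,-0.4],[-0.18,0.207,0,0,0,0.8,-0.4],[-0.18,0.207,0,0,0,1,-0.1],[-0.18,0.207,0,0,0,1,0],[-0.18,0.207,0,0,0,1,0],[-0.18,0.207,0,0,0,1,0],[-0.18,0.207,0,0,0,1,0],[-0.18,0.207,0,0,0,1,0]]]'
python3 - <<'E'
from h import *
o=bot.get_obs();im=bot.capture('wrist');cv2.imwrite('pics/w10.png',im[:,:,::-1]);T=toolT(o);np.save('T10.npy',T);print(o['time'],o['tool_pos'],o['tcp_rot'],o['dq'].max(),o['grip_width'],o['contact_force'])
print([proj('wrist',[400,-230,26],toolT(o))])
E
```

```text
time: 18.2
tool_pos: [345.0, -230.8, 148.7]
tcp_rot: [-3.142, -0.0, -1.621]
contact_force: [0.2, -0.3, 0.1]
grip_width: 46.1
18.2 [ 345.04469616 -230.81128253  148.72090435] [-3.14157344e+00 -9.19161953e-05 -1.62147024e+00] 0.001748714364254218 46.08355631399322 [ 0.17395261 -0.29477512  0.0991712 ]
[array([312.03271056, 163.25475492])]
```

View pics/w10.png

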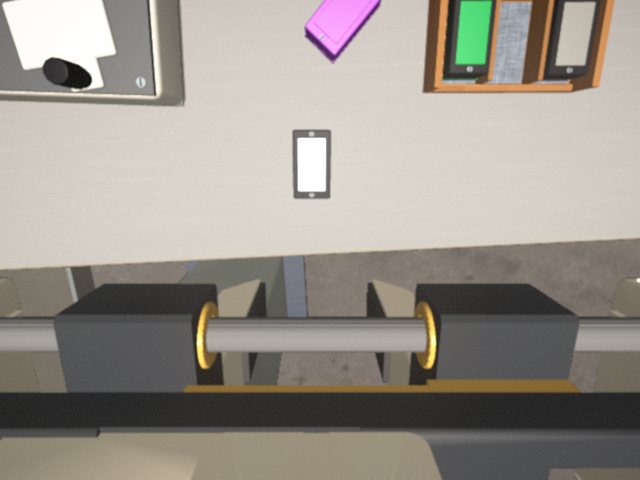

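The tile is upright at (312,164), exactly where expected and square to the jaws.

Run:
```python
from h import *
T=np.load('T10.npy');im=cv2.imread('pics/w10.png');g=im.max(axis=2);m=np.zeros_like(g);s=(slice(120,210),slice(280,345));m[s]=(g[s]<110)*255
c=max(cv2.findContours(m,0,2)[0],key=cv2.contourArea);r=cv2.minAreaRect(c);print(r)
q=np.array([ray('wrist',v,26,T) for v in cv2.boxPoints(r)]);print(np.round(q,1).tolist(),q.mean(0))
for z in (60,9): print(rows([400,-229.9,z],[np.pi,0,-1.6215],T))
```

```text
((299.8069152832031, 182.56930541992188), (30.149629592895508, 12.238958358764648), 84.2894058227539)
[[397.2, -215.2, 26.0], [397.6, -224.2, 26.0], [375.4, -225.2, 26.0], [374.9, -216.0, 26.0]] [ 386.28677371 -220.16279734   26.        ]
[-0.019, -0.274, 0.444, -0.0, -0.0, 0.0]
[-0.019, -0.274, 0.699, -0.0, -0.0, 0.0]
```

```bash
python3 -m inch '[[[-0.019,-0.15,0,0,0,0,0],[-0.019,-0.274,0.2,0,0,0,0],[-0.019,-0.274,0.4,0,0,0,0],[-0.019,-0.274,0.55,0,0,0,0],[-0.019,-0.274,0.65,0,0,0,0],[-0.019,-0.274,0.698,0,0,0,0],[-0.019,-0.274,0.698,0,0,0,0],[-0.019,-0.274,0.698,0,0,0,0],[-0.019,-0.274,0.698,0,0,0,1],[-0.019,-0.274,0.698,0,0,0,1]]]'
python3 -m inch '[[[0,0,0,0,0,0,1],[0,0,0,0,0,0,1],[0,0,0,0,0,0,1],[0,0,0,0,0,0,1],[0,0,0,0,0,0,1],[0,0,-0.03,0,0,0,1],[0,0,-0.1,0,0,0,1],[0,0,-0.25,0,0,0,1],[0,0,-0.45,0,0,0,1],[0,0,-0.6,0,0,0,1]]]'
python3 - <<'E'
from h import *
o=bot.get_obs();print(o['time'],o['tool_pos'],o['tcp_rot'],o['grip_width'],o['contact_force'])
im=bot.capture('scene');cv2.imwrite('pics/s11.png',cv2.resize(im[100:300,160:380,::-1],None,fx=3,fy=3))
print(rows([541.2,-23.2,o['tool_pos'][2]],[np.pi,0,-np.pi/2-0.081]))
E
```

```text
time: 19.5
tool_pos: [400.2, -230.0, 9.6]
tcp_rot: [-3.141, -0.001, -1.622]
contact_force: [0.5, 0.7, -0.2]
grip_width: 30.8
time: 20.75
tool_pos: [400.1, -230.0, 131.5]
tcp_rot: [-3.14, -0.001, -1.622]
contact_force: [0.1, -0.1, -2.1]
grip_width: 27.6
20.75 [ 400.13108893 -229.95118592  131.4527287 ] [-3.14018688e+00 -1.12889013e-03 -1.62193701e+00] 27.568319921188152 [ 0.09447126 -0.10181985 -2.09615124]
[-1.074, -0.644, 0.015, -0.008, -0.006, 0.038]
```

View pics/s11.png

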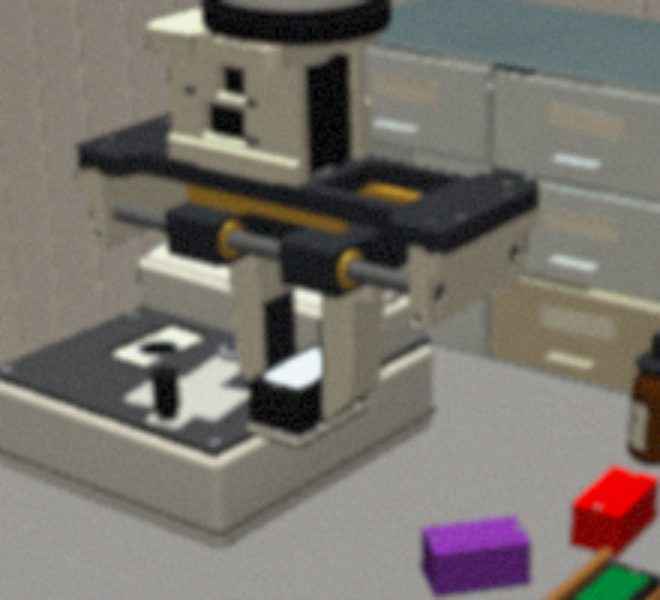

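Regripped by the long sides, and the cover is still parked. Next I'll carry it to above the nest.

```bash
python3 -m inch '[[[-0.15,-0.1,0,0,0,0,1],[-0.35,-0.22,0,0,0,0,1],[-0.55,-0.34,0,0,0,0,1],[-0.75,-0.46,0,0,0,0,1],[-0.9,-0.58,0,0,0,0.038,1],[-1,-0.644,0,0,0,0.038,1],[-1,-0.644,0,0,0,0.038,1],[-1,-0.644,0,0,0,0.038,1],[-1,-0.644,0,0,0,0.038,1],[-1,-0.644,0,0,0,0.038,1]]]'
python3 - <<'E'
from h import *
for z in (90,80,67.6): print(rows([541.2,-23.2,z],[np.pi,0,-np.pi/2-0.081]))
E
```

```text
time: 22.05
tool_pos: [538.5, -37.4, 129.2]
tcp_rot: [3.142, -0.0, -1.653]
contact_force: [-0.6, -0.8, -0.5]
grip_width: 27.8
[-0.072, -0.008, 0.196, 0.0, -0.0, -0.002]
[-0.072, -0.008, 0.246, 0.0, -0.0, -0.002]
[-0.072, -0.008, 0.308, 0.0, -0.0, -0.002]
```

```bash
python3 -m inch '[[[-0.04,-0.004,0,0,0,0,1],[-0.072,-0.008,0.03,0,0,0,1],[-0.072,-0.008,0.1,0,0,0,1],[-0.072,-0.008,0.17,0,0,0,1],[-0.072,-0.008,0.22,0,0,0,1],[-0.072,-0.008,0.25,0,0,0,1],[-0.072,-0.008,0.265,0,0,0,1],[-0.072,-0.008,0.265,0,0,0,1],[-0.072,-0.008,0.265,0,0,0,1],[-0.072,-0.008,0.265,0,0,0,1]]]'
python3 - <<'E'
from h import *
o=bot.get_obs();im=bot.capture('wrist');cv2.imwrite('pics/w12.png',im[:,:,::-1]);T=toolT(o);np.save('T12.npy',T);print(o['time'],o['tool_pos'],o['tcp_rot'],o['grip_width'],o['contact_force'])
im=bot.capture('scene');cv2.imwrite('pics/s12.png',cv2.resize(im[170:270,140:300,::-1],None,fx=4.5,fy=4.5,interpolation=cv2.INTER_CUBIC))
im=bot.capture('top');cv2.imwrite('pics/t12.png',cv2.resize(im[190:305,200:310,::-1],None,fx=5,fy=5,interpolation=cv2.INTER_CUBIC))
E
```

```text
time: 23.3
tool_pos: [541.8, -22.5, 76.5]
tcp_rot: [-3.141, -0.0, -1.652]
contact_force: [-0.8, 0.3, -0.5]
grip_width: 28.1
23.3 [541.76595745 -22.52320854  76.45214512] [-3.14088155e+00 -1.86297595e-04 -1.65181847e+00] 28.0849795953059 [-0.81523675  0.2807589  -0.45010581]
```

View pics/w12.png

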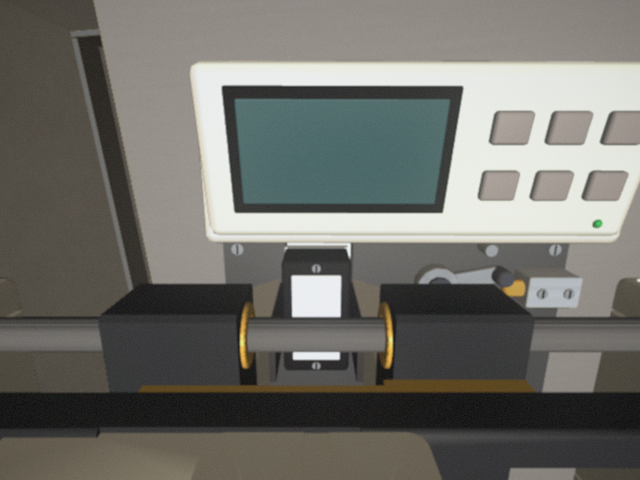

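View pics/s12.png

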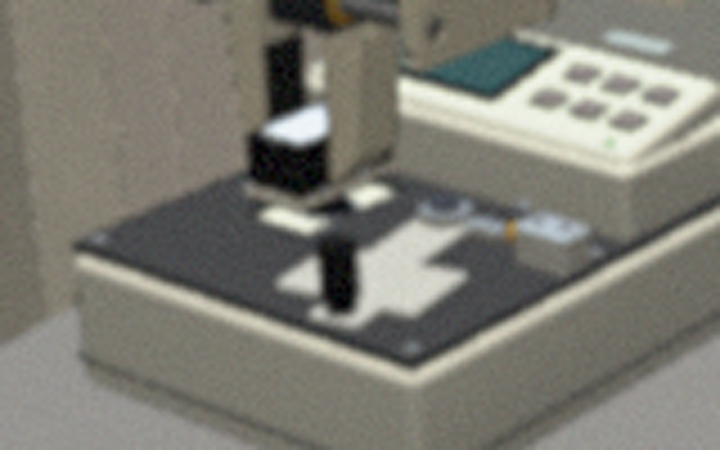

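Run:
```python
from h import *
T=np.load('T12.npy');im=cv2.imread('pics/w12.png')
cv2.imwrite('pics/c12.png',cv2.resize(im[225:305,260:380],None,fx=6,fy=6,interpolation=cv2.INTER_CUBIC))
y=-0.081;ex=np.array([np.cos(y),np.sin(y),0]);ey=np.array([-np.sin(y),np.cos(y),0])
n=np.array([541.2,-23.2,62])
for a,b in((26.5,15.5),(26.5,-15.5)): print('nest',(proj('wrist',n+a*ex+b*ey,T)-[260,225])*6)
c=np.array([*T[:2,3],0]);y2=-1.652+np.pi/2;fx=np.array([np.cos(y2),np.sin(y2),0]);fy=np.array([-np.sin(y2),np.cos(y2),0])
for z in(T[2,3]-9.6,T[2,3]+16.4):
  for a,b in((25,14),(25,-14)): print('tile',z,(proj('wrist',c+a*fx+b*fy+[0,0,z],T)-[260,225])*6)
```

```text
nest [157.59450034  73.22724144]
nest [549.38892678  73.31935238]
tile 66.85214512270416 [163.20761225 100.93099936]
tile 66.85214512270416 [526.16467162 101.08713121]
tile 92.85214512270414 [133.93153386 201.44880188]
tile 92.85214512270414 [558.67644591 201.62760025]
```

View pics/c12.png

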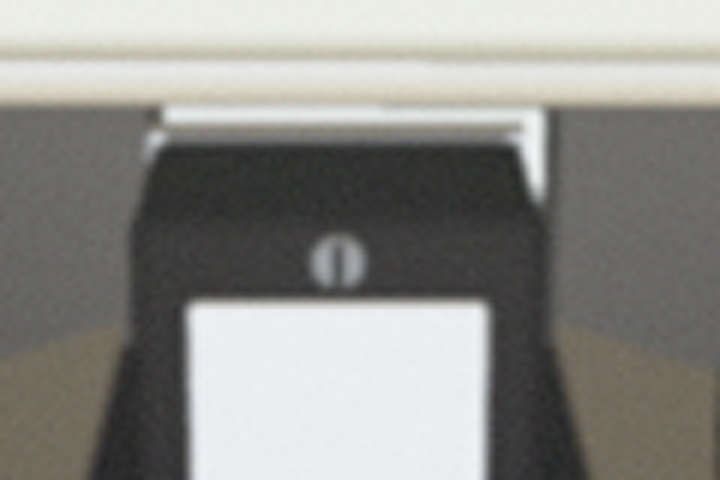

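Run:
```python
from h import *
im=cv2.imread('pics/w12.png');g=cv2.cvtColor(im,cv2.COLOR_BGR2GRAY)
for c0,c1 in((290,300),(305,312),(325,340)): print([ (r,int(g[r,c0:c1].mean())) for r in range(238,278)])
a=cv2.resize(im[238:275,275:362],None,fx=9,fy=9,interpolation=cv2.INTER_NEAREST).astype(float)
cv2.imwrite('pics/c12b.png',np.clip(255*(a/255)**.5,0,255).astype('uint8'))
```

```text
[(238, 223), (239, 217), (240, 207), (241, 193), (242, 198), (243, 222), (244, 225), (245, 185), (246, 138), (247, 125), (248, 104), (249, 65), (250, 48), (251, 51), (252, 50), (253, 48), (254, 49), (255, 50), (256, 50), (257, 49), (258, 49), (259, 50), (260, 50), (261, 53), (262, 56), (263, 58), (264, 60), (265, 61), (266, 62), (267, 61), (268, 63), (269, 60), (270, 61), (271, 60), (272, 59), (273, 60), (274, 84), (275, 149), (276, 203), (277, 215)]
[(238, 223), (239, 217), (240, 207), (241, 195), (242, 200), (243, 223), (244, 225), (245, 185), (246, 139), (247, 126), (248, 105), (249, 63), (250, 49), (251, 48), (252, 49), (253, 50), (254, 50), (255, 49), (256, 50), (257, 50), (258, 51), (259, 50), (260, 51), (261, 56), (262, 56), (263, 60), (264, 62), (265, 63), (266, 63), (267, 65), (268, 67), (269, 65), (270, 64), (271, 63), (272, 62), (273, 60), (274, 92), (275, 167), (276, 225), (277, 236)]
[(238, 223), (239, 218), (240, 208), (241, 192), (242, 183), (243, 212), (244, 223), (245, 185), (246, 139), (247, 127), (248, 103), (249, 64), (250, 49), (251, 49), (252, 49), (253, 50), (254, 50), (255, 50), (256, 49), (257, 50), (258, 49), (259, 50), (260, 52), (261, 53), (262, 57), (263, 59), (264, 62), (265, 62), (266, 62), (267, 64), (268, 62), (269, 62), (270, 62), (271, 62), (272, 61), (273, 59), (274, 92), (275, 168), (276, 225), (277, 236)]
```

View pics/c12b.png

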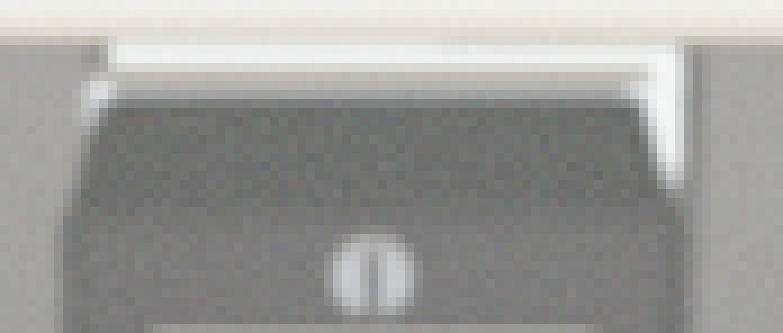

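View pics/t12.png

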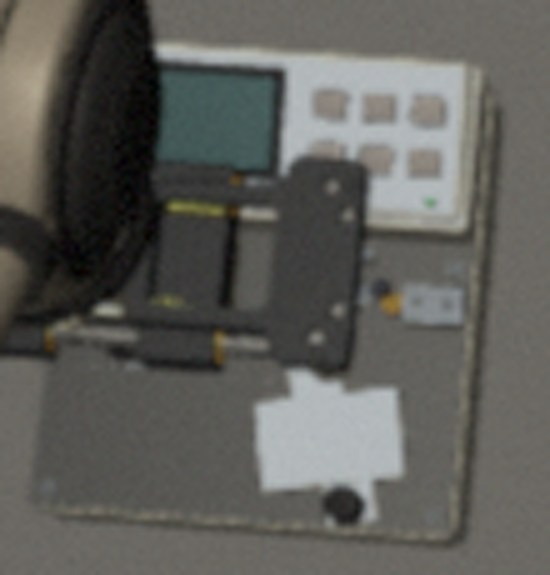

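Tile foot and nest walls line up laterally to within about 0.5 mm. The pose reading carries about 0.5 mm noise, so I'll dead-reckon the commanded poses to remove it before insertion.

Run:
```python
from h import *
C=[(-.83,-1,.06,0),(-.83,-1,.06,.51),(-.337,-.462,.659,0),(.124,.259,0,0),(.458,.087,0,0),(-.24,.1,-.65,0),(.95,0,0,-1),(.88,.467,.05,-1),(-.006,-.323,.891,-.03),(0,0,-.35,0),(-.424,-.707,.366,0),(0,0,.004,0),(0,0,-.7,1),(-.18,.207,0,1),(-.019,-.274,.698,0),(0,0,-.6,0),(-1,-.644,0,.038),(-.072,-.008,.265,0)]
T=np.eye(4);T[:3,3]=[168.058,-497.395,226.741];T[:3,:3]=Ro.from_euler('xyz',[np.pi,0,-1.245]).as_matrix()
for i,(x,y,z,w) in enumerate(C,1):
    D=np.eye(4);D[:3,3]=np.array([x,y,z])*200;D[:3,:3]=Ro.from_rotvec([0,0,w*np.pi/4]).as_matrix();T=T@D
    print(i,np.round(T[:3,3],2),round(Ro.from_matrix(T[:3,:3]).as_euler('xyz')[2],4))
    if i in(6,14,18):np.save(f'D{i}.npy',T)
D6=np.load('D6.npy');f=lambda c,z:ray('wrist',(190+c[0]/3,40+c[1]/3),z,D6)
b=np.array([f(c,62) for c in [(151,86),(282,86),(161,315),(285,315)]]);print('nest',b.mean(0),f((221,203),58))
D=np.load('D14.npy');print('bench pred',proj('wrist',[400,-230,26],D),proj('wrist',[400.5,-229.9,26],D), ray('wrist',(311.5,163.5),26,D))
o=bot.get_obs();print(o['tool_pos'])
```

```text
1 [ 304.41 -276.11  214.74] -1.245
2 [440.76 -54.83 202.74] -1.6456
3 [537.93   5.48  70.94] -1.6456
4 [484.42 -15.39  70.94] -1.6456
5 [ 460.23 -105.43   70.94] -1.6456
6 [443.87 -56.07 200.94] -1.6456
7 [ 429.68 -245.54  200.94] -0.8602
8 [ 473.7  -439.86  190.94] -0.0748
9 [ 477.33 -375.36   12.74] -0.0512
10 [ 477.33 -375.36   82.74] -0.0512
11 [ 399.87 -229.8     9.54] -0.0512
12 [ 399.87 -229.8     8.74] -0.0512
13 [ 399.87 -229.8   148.74] -0.8366
14 [ 345.02 -230.81  148.74] -1.622
15 [ 399.94 -229.82    9.14] -1.622
16 [ 399.94 -229.82  129.14] -1.622
17 [538.81 -36.68 129.14] -1.6518
18 [541.57 -22.45  76.14] -1.6518
nest [541.23486516 -23.09317198  62.        ] [541.68769646 -22.89264233  58.        ]
bench pred [311.96245096 163.18495068] [311.78998426 162.49728151] [ 399.79102184 -229.64838426   26.        ]
[541.66327224 -22.46016949  76.2882376 ]
```

```bash
python3 -m inch '[[[0.004,0.001,0,0,0,0,1],[0.004,0.001,0.005,0,0,0,1],[0.004,0.001,0.01,0,0,0,1],[0.004,0.001,0.015,0,0,0,1],[0.004,0.001,0.02,0,0,0,1],[0.004,0.001,0.025,0,0,0,1],[0.004,0.001,0.03,0,0,0,1],[0.004,0.001,0.035,0,0,0,1],[0.004,0.001,0.038,0,0,0,1],[0.004,0.001,0.041,0,0,0,1]]]'
python3 - <<'E'
from h import *
o=bot.get_obs();im=bot.capture('wrist');cv2.imwrite('pics/w13.png',im[:,:,::-1]);print(o['time'],o['tool_pos'],o['tcp_rot'],o['grip_width'],o['contact_force'])
a=cv2.resize(im[235:300,265:375,::-1],None,fx=6,fy=6,interpolation=cv2.INTER_CUBIC).astype(float)
cv2.imwrite('pics/c13.png',np.clip(255*(a/255)**.6,0,255).astype('uint8'))
E
```

```text
time: 24.7
tool_pos: [541.3, -23.3, 67.9]
tcp_rot: [-3.141, -0.0, -1.652]
contact_force: [0.5, -1.0, -1.5]
grip_width: 27.8
24.7 [541.33141067 -23.25799374  67.88188768] [-3.14149205e+00 -1.10525150e-04 -1.65180916e+00] 27.76842724603339 [ 0.51579924 -1.03939338 -1.54402428]
```

View pics/c13.png

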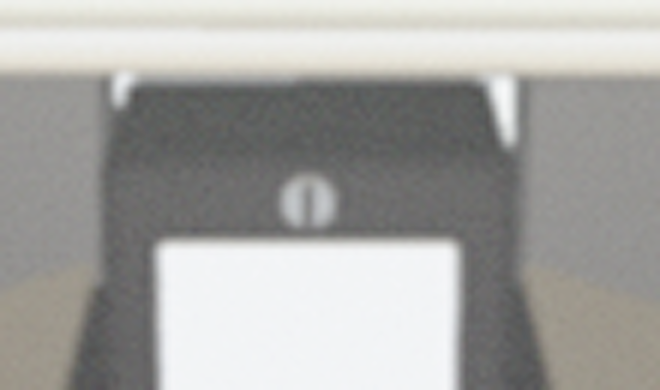

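The tile foot is inside the pocket (bottom ≈ 59 mm) with no contact force. Next I'll seat it slowly.

```bash
python3 -m inch '[[[0,0,0.001,0,0,0,1],[0,0,0.002,0,0,0,1],[0,0,0.003,0,0,0,1],[0,0,0.004,0,0,0,1],[0,0,0.004,0,0,0,1],[0,0,0.005,0,0,0,1],[0,0,0.005,0,0,0,1],[0,0,0.006,0,0,0,1],[0,0,0.006,0,0,0,1],[0,0,0.006,0,0,0,1]]]'
```

```text
time: 26.0
tool_pos: [541.3, -23.3, 67.5]
tcp_rot: [-3.141, -0.0, -1.652]
contact_force: [-3.4, -0.3, 8.0]
grip_width: 27.8
```

Floor contact (8 N) at the expected height. Next I'll release and retreat upward.

```bash
python3 -m inch '[[[0,0,0,0,0,0,0.5],[0,0,-0.002,0,0,0,0.2],[0,0,-0.002,0,0,0,0.1],[0,0,-0.002,0,0,0,0.1],[0,0,-0.002,0,0,0,0.1],[0,0,-0.02,0,0,0,0.1],[0,0,-0.06,0,0,0,0.1],[0,0,-0.15,0,0,0,0.1],[0,0,-0.3,0,0,0,0.1],[0,0,-0.45,0,0,0,0.1]]]'
python3 -m inch '[[[0,0.1,-0.1,0,0,0,0.1],[0,0.3,-0.2,0,0,0,0.1],[0.05,0.48,-0.22,0,0,0,0.1],[0.15,0.48,-0.22,0,0,0,0.1],[0.15,0.48,-0.22,0,0,0,0.1],[0.15,0.48,-0.22,0,0,0,0.1],[0.15,0.48,-0.22,0,0,0,0.1],[0.15,0.48,-0.22,0,0,0,0.1],[0.15,0.48,-0.22,0,0,0,0.1],[0.15,0.48,-0.22,0,0,0,0.1]]]'
python3 - <<'E'
from h import *
o=bot.get_obs();im=bot.capture('wrist');cv2.imwrite('pics/w14.png',im[:,:,::-1]);T=toolT(o);np.save('T14.npy',T);print(o['time'],o['tool_pos'],o['tcp_rot'],o['grip_width'],o['contact_force'])
cv2.imwrite('pics/c14.png',cv2.resize(im[40:225,190:445,::-1],None,fx=3,fy=3,interpolation=cv2.INTER_CUBIC))
im=bot.capture('scene');cv2.imwrite('pics/s14.png',im[:,:,::-1])
E
```

```text
time: 27.25
tool_pos: [541.3, -23.2, 158.1]
tcp_rot: [-3.141, -0.0, -1.652]
contact_force: [0.2, 0.2, -0.0]
grip_width: 41.1
time: 28.5
tool_pos: [443.2, -45.3, 200.6]
tcp_rot: [3.141, -0.0, -1.652]
contact_force: [1.0, -0.1, 0.4]
grip_width: 41.6
28.5 [443.19955939 -45.25053223 200.62823012] [ 3.14140521e+00 -4.47934123e-05 -1.65168131e+00] 41.61856400914316 [ 0.97933744 -0.11439145  0.37783334]
```

View pics/c14.png

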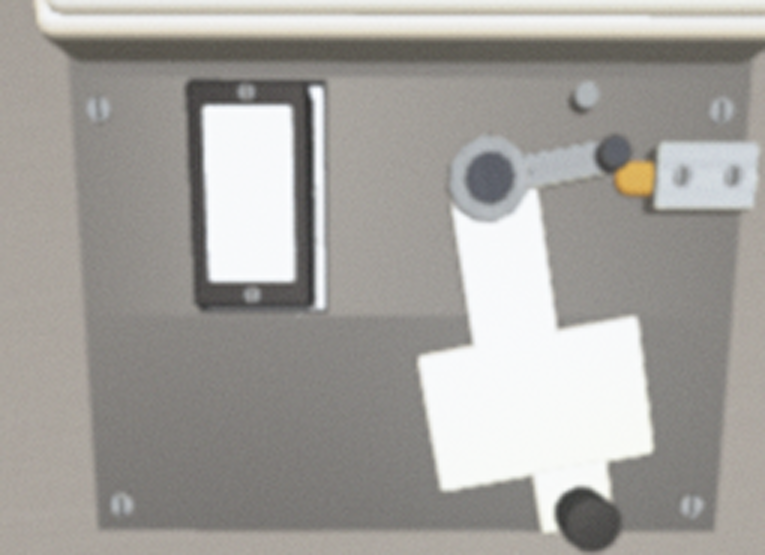

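View pics/s14.png

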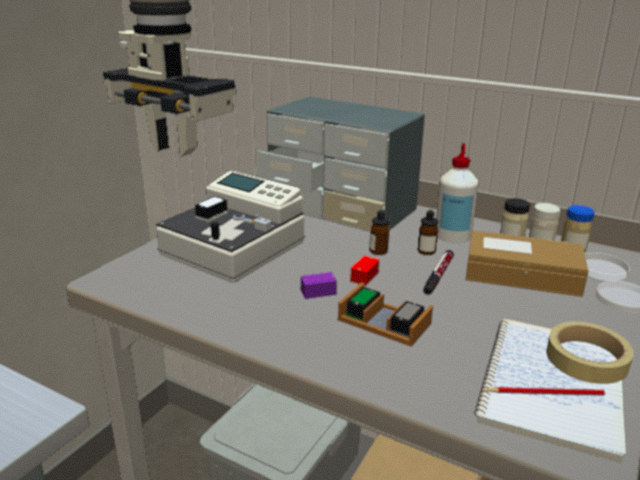

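Run:
```python
from h import *
T=np.load('T14.npy')
f=lambda c,z:ray('wrist',(190+c[0]/3,40+c[1]/3),z,T)
im=cv2.imread('pics/w14.png');g=im.min(axis=2);m=np.zeros_like(g);s=(slice(70,138),slice(254,292));m[s]=(g[s]>170)*255
c=max(cv2.findContours(m,0,2)[0],key=cv2.contourArea);r=cv2.minAreaRect(c);print(r)
for z in (84,88):print('white rect centre',ray('wrist',r[0],z,T),'rivets',[f(c,z).round(1).tolist() for c in((247,92),(252,294))], (f((247,92),z)+f((252,294),z))/2)
y=-0.081;ex=np.array([np.cos(y),np.sin(y),0]);ey=np.array([-np.sin(y),np.cos(y),0]);n=np.array([541.25,-23.1,0])
for nm,hx,hy,z in(('top',25,14,84),('foot',25,14,58),('rim',26.5,15.5,62),('top if on rim',25,14,88)):
    print(nm,[((proj('wrist',n+a*hx*ex+b*hy*ey+[0,0,z],T)-[190,40])*3).round(0).tolist() for a,b in((1,1),(1,-1),(-1,1),(-1,-1))])
```

```text
((272.0, 104.0), (58.0, 30.0), 90.0)
white rect centre [540.55222581 -21.97869405  84.        ] rivets [[561.6, -24.6, 84.0], [518.0, -20.9, 84.0]] [539.78782369 -22.71714759  84.        ]
white rect centre [540.13743373 -22.38976436  88.        ] rivets [[560.9, -24.9, 88.0], [517.9, -21.3, 88.0]] [539.38419768 -23.11743088  88.        ]
top [[185.0, 70.0], [310.0, 70.0], [194.0, 301.0], [313.0, 301.0]]
foot [[202.0, 91.0], [316.0, 92.0], [210.0, 302.0], [319.0, 302.0]]
rim [[193.0, 82.0], [321.0, 82.0], [202.0, 308.0], [324.0, 308.0]]
top if on rim [[182.0, 66.0], [309.0, 66.0], [192.0, 301.0], [312.0, 301.0]]
```

Run:
```python
from h import *
im=cv2.imread('pics/s14.png')
k=8;x0,y0=180,185
a=cv2.resize(im[y0:y0+55,x0:x0+75],None,fx=k,fy=k,interpolation=cv2.INTER_CUBIC)
y=-0.081;ex=np.array([np.cos(y),np.sin(y),0]);ey=np.array([-np.sin(y),np.cos(y),0]);n=np.array([540,-23,0])
for z,col in((84,(0,0,255)),(62,(0,255,0))):
  for p,q in((1,1),(1,-1),(-1,1),(-1,-1)):
    u=(proj('scene',n+p*25*ex+q*14*ey+[0,0,z])-[x0,y0]+.5)*k;cv2.circle(a,tuple(int(v) for v in u),3,col,-1)
cv2.imwrite('pics/c15.png',a)
```

```text
(no output)
```

View pics/c15.png

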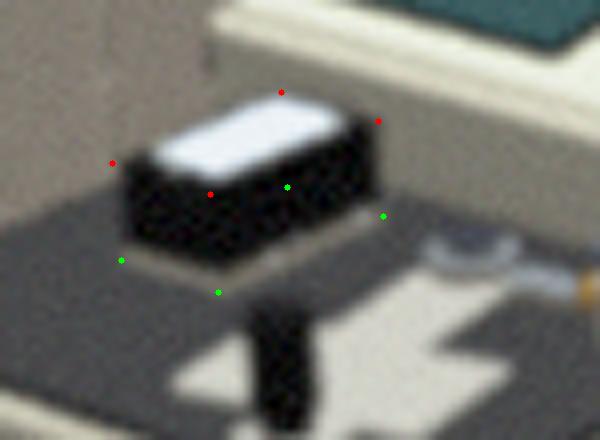

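Checks before handing in:
- **Tile height:** it stands about 22 mm proud of the deck at the visible corners, i.e. sunk the full 4 mm, and it is square.
- **Cover:** parked past its catch.
- **Robot and bench:** the arm is clear, and grey, green, bottle and marker are undisturbed.

Run:
```python
from plant import bot
o=bot.get_obs();print(o['time'],o['contact_force'])
print(bot.close_job())
```

```text
28.6 [-0.72278369 -0.38554296 -0.95383562]
the job is handed in; nothing more can be done
None
```

The colorimeter is set up for its white calibration, and I handed the job in at about 28.6 s; it gave no verdict.

1. **Cover:** I gripped the knob and swung it along its arc to about 1.86 rad, then let go. The later pictures show the tail stud held past the orange catch, so it stays open by itself.
2. **White tile:** I lifted it out of the case by its short ends, stood it on the bench at about (400, -230) and let go. I then regripped it by its long sides and lowered it slowly into the nest, with about 8 N of contact at the expected height. I let go and moved clear.

**Last checks**
- **Seating:** in the scene picture about 22 mm of the tile shows above the deck. That fits it being fully down in the 4 mm pocket, and it looks square.
- **Centring:** the wrist picture puts the tile 0.7 to 1.5 mm towards the front (-x) of my estimated nest centre. That is within the 1.5 mm play and the 4 mm limit, though the pictures cannot tell a real offset from camera error.
- **Surroundings:** the grey and green tiles are still in the case, and the bottle and marker look unmoved. The arm was clear of everything.

**One disagreement:** the measured pin position is about 3.4 mm off the "56 mm in -y of the nest" description. I relied on the nest edges and port seen in the picture instead, and the tile went in without catching.

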